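# Turn over the job marker on the trim bench

### The job

The sanding job is done, so turn over the round-headed job marker: with closed fingertips, push its paddle up and right over its pivot until it lies flat on the other side of its stand and shows its other face, then move clear. Only push it, gently: do not pinch it, and do not shift, tip or lift its stand. Leave the square-headed marker and everything else on the bench as they are.

Things in the scene. Friction and masses are not known exactly. Their poses are not given: they have to be found in the camera images.
- round_stand: Loose weighted stand (2 kg) of the round-headed marker, the one to turn over. Origin: centre of the underside of its dark base, 110 (x) x 120 (y) x 16 mm. Its pivot pin runs along its x axis. The paddle starts on the stand's +y side (robot's left, yaw -0.4 to 0.2 rad) and must end on its -y side. Beyond 60 mm out from the pivot in y only the bench is beneath the paddle.
- round_pivot (a point): Middle of the pivot pin, 85 mm above the stand's origin. Grey cheeks at x = +-45 mm (8 mm thick, 56 mm wide in y, tops 95 mm above the bench) carry the pin, whose ends reach x = +-54 mm. Two 7 mm rest bars along x at y = +-23 mm, tops 82 mm above the bench, carry the level paddle on either side.
- round_paddle (a joint): Paddle angle about the pivot, rad: 0 = level on the +y side, 1.57 = upright, 3.14 = level on the -y side (end stops 0 and 3.14); starts at 0 to 0.3. Stiff pivot: it stays at any angle; turning it takes 1 to 3 N at the free end. Plate 6 mm thick centred on the pivot line: 50 mm wide neck, 80 mm disc centred 70 mm from the pivot. First face: raised bar; other: raised cross.
- round_tip (a point): Middle of the free edge of the round-headed paddle, 110 mm from the pivot, mid-thickness.
- square_stand: Stand of the square-headed marker, to be left alone; built the same as the round one, same axes. The two markers stand to the left and right, in either order.
- square_paddle (a joint): Angle of the square-headed paddle, as for the round one; starts between 0 and 0.3. Its head is an 80 x 80 mm square plate centred 70 mm from the pivot.
- tin: Bystander: closed metal tin, 80 mm diameter, 90 mm high, upright; origin at the centre of its underside.
- sander: Bystander: hand sanding block, 120 x 64 x 42 mm, long along its x; origin at the centre of its underside.
- trim: Bystander: black interior trim panel of a car, 110 (x) x 300 (y) x 38 mm, lying flat; origin at the centre of its underside.
- cup: Bystander: white mixing cup, 70 mm diameter at the rim, 80 mm high; origin at the centre of its underside.
Not all that is in view belongs to the job. What is shaped like the round_stand but blue or pink is not meant.

How it is judged:
On the way:
1. the round-headed paddle has been pushed up past upright (value of joint round_paddle above 1.6 rad), for 0.1 s.
At the end, for the whole second after the job is handed in: Round-headed paddle level on the other side (within 10 degrees of its end stop) and at rest, its stand flat and within 25 mm of its place; square-headed paddle below 0.4 rad, its stand within 25 mm of its place; tin, sanding block, trim panel and cup within 30 mm of theirs (value of joint round_paddle above 2.97 rad and velocity of joint round_paddle between -0.05 and 0.05 rad/s and distance of each of round_stand, square_stand from where it was at the start of the episode below 0.025 m and angle between round_stand's own z axis and vertical below 0.05 rad and value of joint square_paddle below 0.4 rad and distance of each of tin, sander, trim, cup from where it was at the start of the episode below 0.03 m); the robot touches nothing.
It fails at once if the round-headed marker is pinched or pushed hard (over 30 N in all from the fingers) (contact force between the fingers and round_stand above 30 N).
It fails at once if the round marker's stand is shifted (over 25 mm) or lifted (distance of round_stand from where it was at the start of the episode above 0.025 m or height (world z) of round_stand above 0.01 m).
It fails at once if the round marker's stand is tipped (over 0.12 rad) (angle between round_stand's own z axis and vertical above 0.12 rad).
It fails at once if the square-headed marker is turned (to over 0.4 rad) or shifted (over 25 mm) (value of joint square_paddle above 0.4 rad or distance of square_stand from where it was at the start of the episode above 0.025 m).
It fails at once if a bystander is moved (over 30 mm) (distance of any of tin, sander, trim, cup from where it was at the start of the episode above 0.03 m).
It also fails if it takes over 54 s, if anything falls off the work surface, if the arm or the gripper's body presses on something with over 40 N, if the wrist force passes 120 N, or if a joint passes its speed limit or range.

### The arm

A 6-joint arm with a two-finger parallel gripper is mounted at the origin on the work surface. World frame = base frame: x ahead of the robot, y to its left, z up, the work surface at z = 0. Lengths are in m, angles in rad, forces in N, time in s.
With the tool pointing down it reaches from about 0.275 to 0.85 m from the base axis. Payload 5.2 kg.
Tool frame: the origin (TCP) lies on the centre line of the jaws, within the pads' length; the fingertips stand 22 mm ahead of it and the grasp point (between the pads) lies 3 mm ahead of it (r.finger_overhang is the distance from the TCP to the fingertips, in m); z points along the fingers, y is the line along which they close (so a half turn about z gives the same grasp; the last joint's range is limited). The gripper opens to 85 mm and grips with 20 to 120 N. Pads are 22 mm wide; open, the fingers measure 114 mm over their backs; the gripper's body (76 mm by 85 mm) begins 54 mm behind the grasp point. The pads swing forward as they close: fully open they stand 13 mm farther back than shut.
Start: joints at [0.983, 0.259, 1.535, -0, 1.348, -0.203], TCP at [0.206, 0.51, 0.253] pointing down, gripper open.
Joint ranges: [-3.14, 3.14], [-0.91, 2.08], [0.19, 2.58], [-1.22, 4.36], [0.22, 2.71], [-3.12, 3.12]. Speed limits (rad/s): [2.57, 2.57, 3.14, 3.14, 3.14, 3.14].

### API

Orientations are given as a 3x3 rotation matrix whose columns are the frame's x, y, z axes.
In Python, from rig import r gives the robot as it stands.
- The arm moves only by the tool carry_out, never from a script. Its arguments are lists of equal length, an entry for each row: "gripper": the closure, from 0 (fully open) to 1 (shut); "dp": the shift along the tool's x, y, z in mm, a list of three; "yaw": the turn about the tool's z in degrees. In form: {"gripper": [gripper, ...], "dp": [[x, y, z], ...], "yaw": [yaw, ...]}. A call has 1 to 8 rows; each row shifts and turns the commanded pose from where the row before left it, along the tool's axes as they then stand; what a row does not reach is not made up. A row lasts 1/12 s, in which the tool goes at most 41.7 mm and 7.16 degrees, less where a joint would pass 70% of its speed; a pose out of reach is approached as far as the arm can. A call is refused whole if a number of a shift passes 41.7 or a number of a turn 7.16, either way. A call with a gripper value outside its range is refused whole. The fingers move at their own pace and stop on an object; the grip force is fixed at half the most. Time passes only in rows, so rows that do not move let the fingers close. It gives the time, the measured TCP pose, the force, the opening and the grip force at its end, in the units of the state.
- r.observe(): the state, without advancing time (a new reading comes with each control period).
- r.snapshot(name): name is "side" or "top"; returns (picture, depth): 420x560x3 uint8, red, green, blue; 420x560 float32, m along the optical axis (not along the pixel's ray), 0 where there is no reading.
- r.calibration(name): a dict with "K" (3x3 intrinsics, pixels), "R" (3x3) and "t" (3): a world point X has camera coordinates R X + t. Camera axes: x right, y down, z forward; pixel columns grow to the right and rows downward; lengths in m; the calibration is good to about 2 mm. A picture is of the moment at which its call begins. calibration takes no time and is no camera call.
- r.job_done(): hands the job in; it is judged then, once.
Trained networks look in the newest picture that a camera, given by its name, has taken for a name from the list of things; names that differ only in an ending like _2 or _b are one class to them, and where a whole thing is asked for, a point or a joint stands for the part that bears it (a point fixed in the world has none). Each returns a list of dicts, best first, with "confidence" (0 to 1); they miss things now and then, are a little off and sometimes report something else, mostly with a low value. They report only what shows in the picture. A call takes as long as a camera call. They do not tell look-alikes from the thing itself.
- r.search_frame(camera, thing): "at" ([x, y, z] in m, in world coordinates, good to about 4 mm: the middle of the surface that is visible of it).
- r.outline_of(camera, thing): "region" (420x560 bool, what is visible of it).
The state is a dict: "time_s": time; "joints": joint angles; "dq": joint speeds; "joint_torque": joint torques, N m; "tool_pos": TCP position; "ee_rot": TCP orientation; "ft_force": force on the tool from outside, world axes, zero at the start; "ft_torque": the same for the moment, N m; "opening": finger opening in m; "grip_force": force on a finger pad.
Only numpy, scipy, OpenCV 4.12 (cv2) and the standard library are available. Lean on these libraries where they do the work, as an engineer would, in place of code of your own. Each camera call takes 0.05 s, during which the arm holds its last target. There are 200 camera calls.

## Working session

There is one attempt and no reset: what is moved stays moved. The work goes in short steps, Python scripts to look and compute and a tool call to move; the robot and the scene stay as the last step left them, time stands still between calls to the robot, and variables do not carry over. Pictures are saved under pics/ and viewed, at most 10 in all, crops included, and the job is handed in when it is done.

Besides the shell and the picture viewer there is one more tool, called after "Request:" by a JSON object that holds its "name" and its "arguments". carry_out: Moves the arm, as the interface text tells. Its arguments: {"type":"object","properties":{"gripper":{"type":"array","items":{"type":"number"}},"dp":{"type":"array","items":{"type":"array","items":{"type":"number"}}},"yaw":{"type":"array","items":{"type":"number"}}},"required":["gripper","dp","yaw"]}

```bash
mkdir -p pics
python3 - <<'E'
from rig import r
import cv2,numpy as np
for c in("side","top"):
    p,d=r.snapshot(c); cv2.imwrite(f"pics/{c}0.png",p[...,::-1]); np.savez(f"{c}0.npz",p=p,d=d)
    for n in("round_stand","round_pivot","round_paddle","round_tip","square_stand","square_paddle"):
        print(c,n,[(np.round(x["at"],3).tolist(),round(x["confidence"],2)) for x in r.search_frame(c,n)])
for n in("tin","sander","trim","cup"):
    print(n,[(np.round(x["at"],3).tolist(),round(x["confidence"],2)) for x in r.search_frame("top",n)])
s=r.observe();print(s["time_s"],s["tool_pos"],np.round(s["ee_rot"],3),s["opening"])
E
```

```text
side round_stand [([0.546, 0.115, 0.046], 0.91), ([0.436, 0.334, 0.052], 0.74), ([0.776, 0.284, 0.06], 0.55)]
side round_pivot [([0.772, 0.282, 0.059], 0.82), ([0.548, 0.123, 0.052], 0.68), ([0.424, 0.332, 0.052], 0.6)]
side round_paddle [([0.557, 0.162, 0.099], 0.93), ([0.463, 0.37, 0.088], 0.81), ([0.824, 0.294, 0.09], 0.54)]
side round_tip [([0.824, 0.294, 0.086], 0.9), ([0.558, 0.16, 0.099], 0.81), ([0.54, -0.226, 0.1], 0.69), ([0.466, 0.367, 0.086], 0.51)]
side square_stand [([0.535, -0.265, 0.061], 0.9)]
side square_paddle [([0.542, -0.22, 0.103], 0.72)]
top round_stand [([0.432, 0.354, 0.083], 0.94), ([0.552, 0.131, 0.087], 0.8), ([0.786, 0.288, 0.082], 0.7)]
top round_pivot [([0.435, 0.352, 0.082], 0.95), ([0.55, 0.131, 0.093], 0.83), ([0.79, 0.286, 0.081], 0.68)]
top round_paddle [([0.467, 0.371, 0.09], 0.87), ([0.559, 0.17, 0.104], 0.7), ([0.827, 0.303, 0.09], 0.64)]
top round_tip [([0.562, 0.168, 0.102], 0.9), ([0.828, 0.297, 0.088], 0.66), ([0.466, 0.372, 0.087], 0.6), ([0.762, -0.276, 0.024], 0.34)]
top square_stand [([0.538, -0.239, 0.093], 0.86), ([0.56, 0.169, 0.105], 0.65)]
top square_paddle [([0.544, -0.213, 0.098], 0.66)]
tin [([0.775, 0.086, 0.092], 0.85)]
sander [([0.595, -0.517, 0.029], 0.79)]
trim [([0.765, -0.272, 0.022], 0.63)]
cup [([0.304, -0.331, 0.026], 0.88)]
0.9 [0.20643705 0.50979613 0.25332089] [[-0.927  0.375 -0.   ]
 [ 0.375  0.927  0.   ]
 [ 0.     0.    -1.   ]] 0.0855068252200781
```

View pics/top0.png

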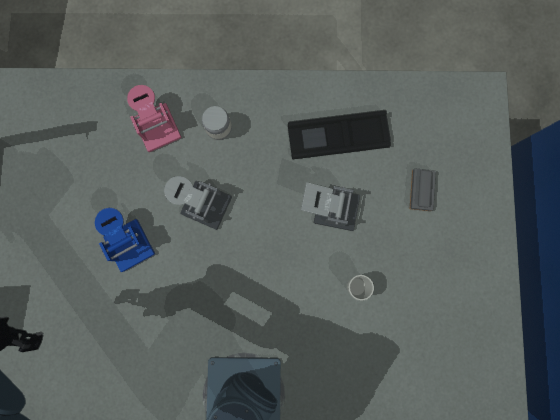

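View pics/side0.png

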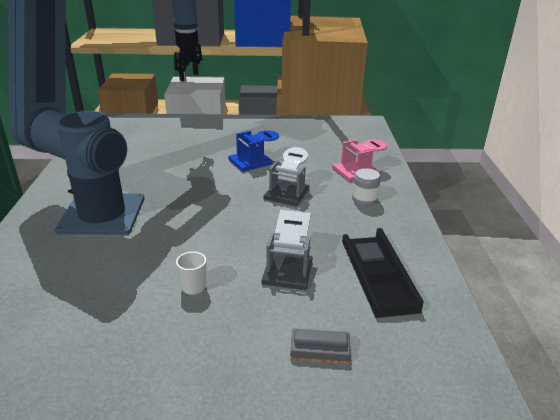

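The grey round marker is at top pixel (200,200), side pixel (288,178). Blue and pink look-alikes stand at (125,240) and (155,120), and the square marker at (335,205). Next I'll fit the grey round marker's yaw, pivot and paddle angle.

Run:
```python
from rig import r
import cv2,numpy as np
z=np.load("top0.npz");p,d=z["p"],z["d"];c=r.calibration("top");K,R,t=c["K"],c["R"],c["t"]
v,u=np.mgrid[:420,:560]
P=((np.stack([(u-K[0,2])/K[0,0]*d,(v-K[1,2])/K[1,1]*d,d],-1))-t)@R
np.save("top_xyz.npy",P)
print("cam",-R.T@t)
for n in("round_paddle","round_stand"):
  for o in r.outline_of("top",n):
    m=o["region"]&(d>0);q=P[m]
    if abs(np.median(q[:,0])-.555)>.06 or abs(np.median(q[:,1])-.15)>.06: continue
    print(n,o["confidence"],m.sum(),q.min(0),q.max(0),np.median(q,0))
    if n=="round_paddle":
      k=q[:,2]>.07; A=q[k]; 
      for _ in range(3):
        co=np.linalg.lstsq(np.c_[A[:,:2],np.ones(len(A))],A[:,2],rcond=None)[0]
        e=A[:,2]-np.c_[A[:,:2],np.ones(len(A))]@co; A=A[abs(e)<.005]
      print("plane",co,"slope ang",np.arctan(np.hypot(*co[:2])),"dir",np.arctan2(co[1],co[0]),len(A))
# base dark: low pts nearby at z 0.012..0.02
box=(abs(P[...,0]-.54)<.13)&(abs(P[...,1]-.12)<.12)&(d>0)
b=box&(P[...,2]>.010)&(P[...,2]<.022)
print("base",b.sum(),cv2.minAreaRect(P[b][:,:2].astype(np.float32)*1000))
h=box&(P[...,2]>.07)
print("high",h.sum(),cv2.minAreaRect(P[h][:,:2].astype(np.float32)*1000))
# picture: rectified height/colour crop 
cr=cv2.resize(p[165:240,150:250,::-1],(800,600),interpolation=cv2.INTER_CUBIC);cv2.imwrite("pics/crop0.png",np.clip(cr*1.5,0,255).astype(np.uint8))
```

```text
cam [ 0.3447937  -0.09545889  1.3591524 ]
round_paddle 0.71 949 [0.5128741  0.10440449 0.012081  ] [0.60935808 0.22275728 0.11990485] [0.56219797 0.16963378 0.10263905]
plane [0.09468209 0.22227489 0.01181449] slope ang 0.2370578073058041 dir 1.1681056617094683 858
round_stand 0.95 2173 [ 0.47308288  0.04981244 -0.00663949] [0.63163349 0.25165406 0.11990485] [0.54971252 0.13291565 0.08645709]
base 821 ((551.1057739257812, 129.3694305419922), (147.64035034179688, 165.11239624023438), 73.35730743408203)
high 1216 ((558.251220703125, 157.1105194091797), (132.90628051757812, 107.30833435058594), 67.55116271972656)
```

View pics/crop0.png

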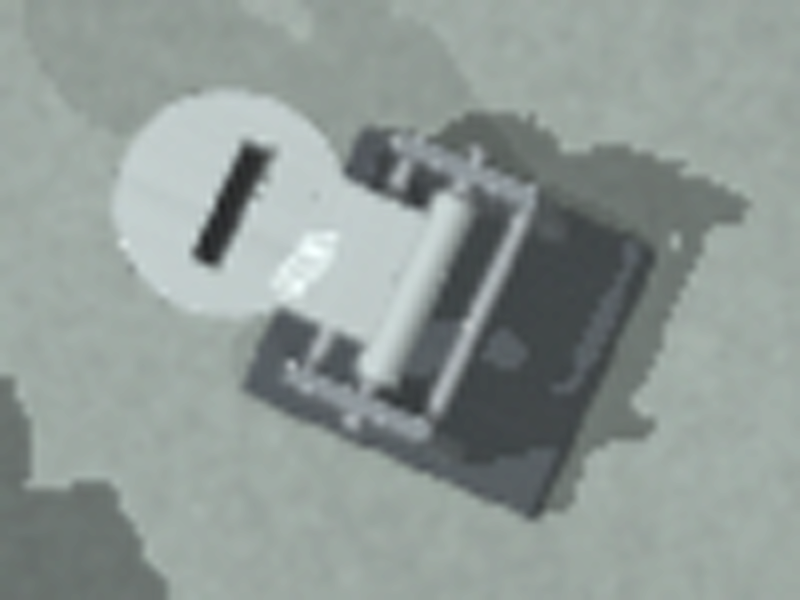

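The crop shows the disc centre at (230,203) and the hub bar from (385,360) to (450,205). The base edge gives a yaw of about -0.4, which agrees with the plane fit (-0.403, paddle angle 0.237). I'll work out the pivot and tip next.

```bash
cat > h.py <<'E'
from rig import r
import numpy as np
yaw=-.4; ex=np.array([np.cos(yaw),np.sin(yaw)]); ey=np.array([-np.sin(yaw),np.cos(yaw)])
def ray(u,v,z,cam="top"):
    c=r.calibration(cam);K,R,t=c["K"],c["R"],c["t"]
    C=-R.T@t; w=R.T@np.linalg.solve(K,[u,v,1]); return (C+w*(z-C[2])/w[2])[:2]
def px(a,b): return 150+a/8,165+b/8
E
python3 - <<'E'
from h import *
import cv2
P=np.load("top_xyz.npy")
hub=ray(*px(417,285),.089); disc=ray(*px(230,203),.085+.07*np.sin(.237)+.003)
print("hub",hub,"disc",disc,"vec",disc-hub,"along",(disc-hub)@ey,(disc-hub)@ex, "exp",.07*np.cos(.237))
print("base centre",ray(*px(sum([650,540,245,375])/4,sum([250,515,390,125])/4),.016))
s0=disc-.0675*ey; print("pivot from disc",s0)
for w in(hub,): 
  q=P[(abs(P[...,:2]-(disc+.034*ey)).max(-1)<.006)]; print("near tip z",np.round(np.sort(q[:,2])[::3],3))
s=r.observe();T=s["tool_pos"]
tip=(hub+disc-.068*ey)/2+.107*ey; print("tip",tip)
g=tip+.045*ey; d=g-T[:2]; E=s["ee_rot"]; print("to go tool",E[:2,:2].T@d*1000)
E
```

```text
hub [0.54298649 0.12016687] disc [0.56878618 0.18367866] vec [0.02579968 0.0635118 ] along 0.06854510856764567 -0.0009695760772590843 exp 0.06804326974508289
base centre [0.54138288 0.11893833]
pivot from disc [0.54250044 0.12150705]
near tip z [0.112 0.113 0.114 0.116 0.117 0.118 0.119]
tip [0.58431387 0.21916022]
to go tool [-460.0372059   -82.57526627]
```

Request:
{"name": "carry_out", "arguments": {"gripper": [1,1,1,1,1,1,1,1], "dp": [[-38,-7,0],[-38,-7,0],[-38,-7,0],[-38,-7,0],[-38,-7,0],[-38,-7,0],[-38,-7,0],[-38,-7,0]], "yaw": [0,0,0,0,0,0,0,0]}}

```text
time_s: 1.67
tool_pos: [0.4686, 0.3425, 0.2535]
ee_rot: [[-0.927, 0.375, 0.0], [0.375, 0.927, 0.0], [-0.0, 0.0, -1.0]]
ft_force: [0.5, 0.9, 0.2]
opening: 0.0001
grip_force: 0.0
```

Request:
{"name": "carry_out", "arguments": {"gripper": [1,1,1,1,1,1,1,1], "dp": [[-38,-7,0],[-38,-7,0],[-38,-7,0],[-38,-7,0],[0,0,0],[0,0,0],[0,0,0],[0,0,0]], "yaw": [0,0,0,0,-7,-7,-7,-7]}}

```text
time_s: 2.33
tool_pos: [0.5979, 0.2603, 0.2529]
ee_rot: [[-0.994, -0.109, -0.001], [-0.109, 0.994, -0.0], [0.001, 0.0, -1.0]]
ft_force: [0.1, 0.9, 0.1]
opening: -0.0001
grip_force: 0.0
```

Request:
{"name": "carry_out", "arguments": {"gripper": [1,1,1,1,1,1,1,1], "dp": [[0,0,0],[0,0,0],[0,0,0],[0,0,0],[0,0,0],[0,0,0],[0,0,0],[0,0,0]], "yaw": [-7,-7,-7,-7,-7,-7,-7,-7]}}

```text
time_s: 3.0
tool_pos: [0.5975, 0.2608, 0.2532]
ee_rot: [[-0.465, -0.885, -0.0], [-0.885, 0.465, -0.0], [0.0, 0.0, -1.0]]
ft_force: [-0.3, 0.0, 0.5]
opening: -0.0004
grip_force: 0.0
```

```bash
cat >> h.py <<'E'
piv=np.array([.5425,.1205])
def rep():
    s=r.observe();T=s["tool_pos"];E=s["ee_rot"]
    print("t",s["time_s"],"T",np.round(T,4),"stand xy mm",np.round([(T[:2]-piv)@ex*1e3,(T[:2]-piv)@ey*1e3],1),"tipz",round(T[2]-.022,4))
    print("tool x in stand",np.round([E[:2,0]@ex,E[:2,0]@ey],3),"q6",s["joints"][5],"F stand",np.round([s["ft_force"][:2]@ex,s["ft_force"][:2]@ey,s["ft_force"][2]],2),"open",s["opening"])
E
python3 -c "
from h import *
rep()"
```

```text
t 3.0 T [0.5975 0.2608 0.2532] stand xy mm [ -3.9 150.6] tipz 0.2312
tool x in stand [-0.083 -0.997] q6 -2.41741593548221 F stand [-0.27 -0.06  0.49] open -0.00036169638468927073
```

Request:
{"name": "carry_out", "arguments": {"gripper": [1,1,1,1,1,1,1,1], "dp": [[0,-4,21],[0,0,21],[0,0,21],[0,0,21],[0,0,21],[0,0,21],[0,0,21],[0,0,21]], "yaw": [-5,0,0,0,0,0,0,0]}}

```text
time_s: 3.67
tool_pos: [0.6011, 0.2589, 0.0843]
ee_rot: [[-0.391, -0.92, 0.0], [-0.92, 0.391, 0.0], [-0.0, -0.0, -1.0]]
ft_force: [0.2, 1.2, 0.9]
opening: 0.0
grip_force: 0.0
```

Request:
{"name": "carry_out", "arguments": {"gripper": [1,1,1,1,1,1,1,1], "dp": [[4,0,0],[4,0,0],[4,0,0],[4,0,0],[4,0,0],[4,0,0],[0,0,0],[0,0,0]], "yaw": [0,0,0,0,0,0,0,0]}}

```text
time_s: 4.33
tool_pos: [0.5919, 0.2366, 0.086]
ee_rot: [[-0.392, -0.92, 0.001], [-0.92, 0.392, 0.0], [-0.001, -0.001, -1.0]]
ft_force: [0.0, -0.1, -0.4]
opening: 0.0002
grip_force: 0.0
```

```bash
python3 -c "
from h import *
rep()
import cv2
p,d=r.snapshot('side');cv2.imwrite('pics/s1.png',cv2.resize(p[110:230,220:380,::-1],(800,600),interpolation=cv2.INTER_CUBIC))"
```

```text
t 4.3333 T [0.5919 0.2366 0.086 ] stand xy mm [  0.3 126.1] tipz 0.064
tool x in stand [-0.003 -1.   ] q6 -2.533415478802782 F stand [ 0.07 -0.13 -0.38] open 0.0001961739935987548
```

View pics/s1.png

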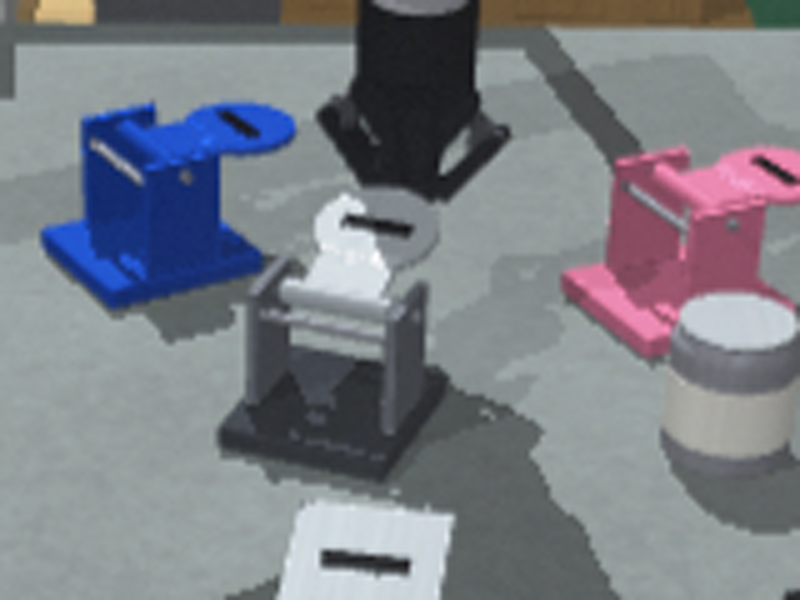

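The gripper is just behind the disc edge (about (405,190)), not touching it. Next I'll creep in to contact, then push in and up.

Request:
{"name": "carry_out", "arguments": {"gripper": [1,1,1,1], "dp": [[2,0,0],[2,0,0],[2,0,0],[0,0,0]], "yaw": [0,0,0,0]}}

```text
time_s: 4.72
tool_pos: [0.5898, 0.232, 0.0855]
ee_rot: [[-0.392, -0.92, 0.001], [-0.92, 0.392, 0.002], [-0.002, -0.001, -1.0]]
ft_force: [1.7, 4.5, -0.0]
opening: -0.0004
grip_force: 0.0
```

Request:
{"name": "carry_out", "arguments": {"gripper": [1,1,1], "dp": [[1,0,0],[1,0,0],[0,0,0]], "yaw": [0,0,0]}}

```text
time_s: 4.97
tool_pos: [0.5898, 0.2313, 0.0861]
ee_rot: [[-0.392, -0.92, 0.004], [-0.92, 0.392, 0.003], [-0.004, -0.002, -1.0]]
ft_force: [2.2, 9.0, 0.2]
opening: 0.0001
grip_force: 0.0
```

Request:
{"name": "carry_out", "arguments": {"gripper": [1,1,1,1], "dp": [[0.3,0,-3],[0.7,0,-3],[0.8,0,-3],[0.8,0,-3]], "yaw": [0,0,0,0]}}

```text
time_s: 5.3
tool_pos: [0.588, 0.228, 0.0977]
ee_rot: [[-0.391, -0.92, 0.001], [-0.92, 0.391, 0.001], [-0.002, -0.001, -1.0]]
ft_force: [1.7, 3.6, -0.8]
opening: 0.0
grip_force: 0.0
```

```bash
cat >> h.py <<'E'
def paddle(cam="top"):
    r.snapshot(cam); 
    for n in("round_paddle","round_tip"):
        for o in r.search_frame(cam,n):
            a=np.array(o["at"]); b=(a[:2]-piv)@ey
            if np.linalg.norm(a[:2]-piv)<.13: print(cam,n,"y,z mm",np.round([b*1e3,a[2]*1e3]),"angle",round(np.arctan2(a[2]-.085,b),2),round(o["confidence"],2))
E
python3 -c "
from h import *
rep();paddle('side')"
```

```text
t 5.3 T [0.588  0.228  0.0977] stand xy mm [  0.  116.7] tipz 0.0757
tool x in stand [-0.002 -1.   ] q6 -2.5475467269918575 F stand [ 0.15  3.99 -0.78] open 4.978071994749374e-05
side round_paddle y,z mm [ 44. 106.] angle 0.44 0.85
side round_tip y,z mm [ 45. 106.] angle 0.43 0.91
```

Request:
{"name": "carry_out", "arguments": {"gripper": [1,1,1,1,1,1,1,1], "dp": [[1.7,0,-3.6],[1.7,0,-3.6],[1.7,0,-3.6],[1.8,0,-3.6],[2.2,0,-3.6],[2.2,0,-3.6],[2.3,0,-3.6],[2.4,0,-3.6]], "yaw": [0,0,0,0,0,0,0,0]}}

```text
time_s: 6.12
tool_pos: [0.5814, 0.2122, 0.1263]
ee_rot: [[-0.391, -0.92, 0.0], [-0.92, 0.391, -0.0], [-0.0, -0.0, -1.0]]
ft_force: [2.0, 2.5, 0.9]
opening: 0.0
grip_force: 0.0
```

```bash
python3 -c "
from h import *
rep();paddle('side')"
```

```text
t 6.1167 T [0.5814 0.2122 0.1263] stand xy mm [ 0.1 99.6] tipz 0.1043
tool x in stand [-0.002 -1.   ] q6 -2.56936671713535 F stand [0.82 3.09 0.88] open 4.872747382776718e-05
side round_paddle y,z mm [ 37. 119.] angle 0.75 0.57
side round_tip y,z mm [ 38. 121.] angle 0.75 0.98
```

Request:
{"name": "carry_out", "arguments": {"gripper": [1,1,1,1,1,1,1,1], "dp": [[3,0,-3.5],[3.5,0,-3.5],[4,0,-3.5],[4,0,-3.5],[4.5,0,-3.5],[4.5,0,-3.5],[5,0,-3],[5,0,-3]], "yaw": [0,0,0,0,0,0,0,0]}}

```text
time_s: 6.93
tool_pos: [0.568, 0.1808, 0.1535]
ee_rot: [[-0.392, -0.92, 0.0], [-0.92, 0.392, -0.0], [0.0, -0.0, -1.0]]
ft_force: [1.0, 0.5, -1.0]
opening: 0.0001
grip_force: 0.0
```

Request:
{"name": "carry_out", "arguments": {"gripper": [1,1,1,1,1,1,1,1], "dp": [[5,0,-1],[5,0,-1],[5,0,-1],[5,0,0],[5,0,0],[5,0,0],[5,0,0],[5,0,0]], "yaw": [0,0,0,0,0,0,0,0]}}

```text
time_s: 7.6
tool_pos: [0.5523, 0.1442, 0.156]
ee_rot: [[-0.391, -0.92, -0.0], [-0.92, 0.391, -0.0], [0.0, 0.0, -1.0]]
ft_force: [1.1, 0.3, 0.6]
opening: 0.0004
grip_force: 0.0
```

```bash
python3 -c "
from h import *
rep();paddle('side')
import cv2
p,d=r.snapshot('side');cv2.imwrite('pics/s2.png',cv2.resize(p[110:230,220:380,::-1],(800,600),interpolation=cv2.INTER_CUBIC))"
```

```text
t 7.6 T [0.5523 0.1442 0.156 ] stand xy mm [-0.2 25.6] tipz 0.134
tool x in stand [-0.002 -1.   ] q6 -2.6792829247892938 F stand [0.87 0.71 0.6 ] open 0.0003590086783404933
side round_paddle y,z mm [ -2. 140.] angle 1.62 0.66
side round_tip y,z mm [ -0. 143.] angle 1.58 0.8
```

View pics/s2.png

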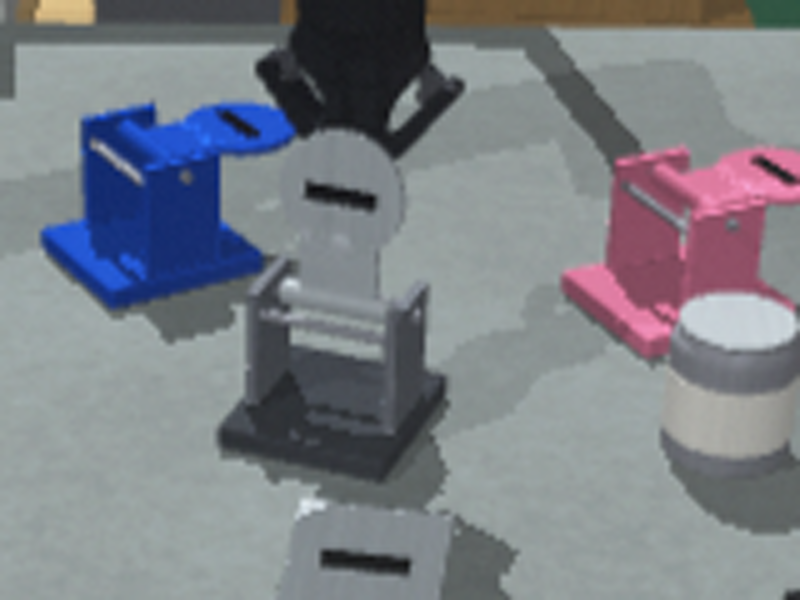

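Request:
{"name": "carry_out", "arguments": {"gripper": [1,1,1,1,1,1,1,1], "dp": [[5,0,-2],[5,0,-2],[5,0,-2],[5,0,-2],[5,0,-2],[5,0,0],[5,0,0],[5,0,0]], "yaw": [0,0,0,0,0,0,0,0]}}

```text
time_s: 8.47
tool_pos: [0.5367, 0.1074, 0.1662]
ee_rot: [[-0.392, -0.92, 0.0], [-0.92, 0.392, -0.0], [-0.0, -0.0, -1.0]]
ft_force: [1.5, 1.8, 0.1]
opening: -0.0006
grip_force: 0.7
```

```bash
python3 -c "
from h import *
rep();paddle('side')"
```

```text
t 8.4667 T [0.5367 0.1074 0.1662] stand xy mm [ -0.2 -14.4] tipz 0.1442
tool x in stand [-0.002 -1.   ] q6 -2.7456606636356407 F stand [0.69 2.2  0.07] open -0.0006427789257623224
side round_paddle y,z mm [-30. 134.] angle 2.11 0.88
side round_tip y,z mm [-29. 136.] angle 2.08 0.85
```

Request:
{"name": "carry_out", "arguments": {"gripper": [1,1,1,1,1,1,1,1], "dp": [[5,0,1.5],[5,0,1.5],[5,0,1.5],[5,0,1.5],[3.3,0,3.4],[3.3,0,3.4],[3.3,0,3.4],[0,0,0]], "yaw": [0,0,0,0,0,0,0,0]}}

```text
time_s: 9.28
tool_pos: [0.5245, 0.0797, 0.149]
ee_rot: [[-0.392, -0.92, -0.002], [-0.92, 0.392, -0.0], [0.001, 0.001, -1.0]]
ft_force: [0.3, -1.5, -0.2]
opening: -0.0001
grip_force: 0.0
```

Request:
{"name": "carry_out", "arguments": {"gripper": [1,1,1,1,1,1,1,1], "dp": [[2,0,3.5],[2,0,3.5],[2,0,3.5],[1.5,0,3.5],[1.5,0,3.5],[1.5,0,3.5],[1,0,3],[0,0,0]], "yaw": [0,0,0,0,0,0,0,0]}}

```text
time_s: 9.95
tool_pos: [0.5201, 0.0697, 0.1251]
ee_rot: [[-0.392, -0.92, -0.001], [-0.92, 0.392, 0.0], [0.0, 0.001, -1.0]]
ft_force: [-0.1, -0.2, -0.0]
opening: -0.0001
grip_force: 0.0
```

```bash
python3 -c "
from h import *
rep();paddle('side');paddle('top')"
```

```text
t 9.95 T [0.5201 0.0697 0.1251] stand xy mm [ -0.8 -55.5] tipz 0.1031
tool x in stand [-0.002 -1.   ] q6 -2.818709467468223 F stand [ 0.04 -0.25 -0.03] open -0.00010641926495855619
side round_paddle y,z mm [-70. 106.] angle 2.86 0.82
side round_tip y,z mm [-72. 101.] angle 2.92 0.51
top round_paddle y,z mm [-83. 107.] angle 2.88 0.68
top round_tip y,z mm [-89. 111.] angle 2.86 0.82
```

Request:
{"name": "carry_out", "arguments": {"gripper": [1,1,1,1,1], "dp": [[0.5,0,2.5],[0.5,0,2.5],[0,0,2.5],[0,0,2],[0,0,0]], "yaw": [0,0,0,0,0]}}

```text
time_s: 10.67
tool_pos: [0.52, 0.0689, 0.1159]
ee_rot: [[-0.392, -0.92, -0.001], [-0.92, 0.392, 0.0], [0.0, 0.001, -1.0]]
ft_force: [0.4, 0.1, 0.3]
opening: 0.0004
grip_force: 0.0
```

Request:
{"name": "carry_out", "arguments": {"gripper": [1,1,1,1], "dp": [[0,0,1],[0,0,1],[0,0,1],[0,0,0]], "yaw": [0,0,0,0]}}

```text
time_s: 11.0
tool_pos: [0.5202, 0.0689, 0.1132]
ee_rot: [[-0.392, -0.92, -0.0], [-0.92, 0.392, 0.0], [0.0, 0.0, -1.0]]
ft_force: [0.2, 1.1, -1.3]
opening: -0.0002
grip_force: 0.0
```

Tip at 0.091; I'll press down until the stop pushes back.

Request:
{"name": "carry_out", "arguments": {"gripper": [1,1,1], "dp": [[0,0,1],[0,0,1],[0,0,0]], "yaw": [0,0,0]}}

```text
time_s: 11.25
tool_pos: [0.5203, 0.0689, 0.1113]
ee_rot: [[-0.392, -0.92, 0.0], [-0.92, 0.392, 0.0], [-0.0, 0.0, -1.0]]
ft_force: [0.1, -0.2, 0.2]
opening: -0.0001
grip_force: 0.0
```

```bash
python3 -c "
from h import *
rep();paddle('top')"
```

```text
t 11.25 T [0.5203 0.0689 0.1113] stand xy mm [ -0.4 -56.2] tipz 0.0893
tool x in stand [-0.002 -1.   ] q6 -2.820465262211061 F stand [ 0.2  -0.1   0.25] open -5.4622493946970585e-05
top round_paddle y,z mm [-89.  91.] angle 3.08 0.77
top round_tip y,z mm [-90.  88.] angle 3.11 0.54
```

Request:
{"name": "carry_out", "arguments": {"gripper": [1,1], "dp": [[0,0,1],[0,0,0.5]], "yaw": [0,0]}}

```text
time_s: 11.57
tool_pos: [0.5203, 0.0689, 0.11]
ee_rot: [[-0.391, -0.92, 0.0], [-0.92, 0.391, -0.0], [-0.0, -0.0, -1.0]]
ft_force: [-2.9, 0.0, 6.3]
opening: -0.0001
grip_force: 3.4
```

Request:
{"name": "carry_out", "arguments": {"gripper": [1,1,1,1,1,1,1,1], "dp": [[0,0,-5],[0,0,-20],[0,0,-20],[0,0,-25],[0,0,-25],[0,0,-25],[0,0,-25],[0,0,0]], "yaw": [0,0,0,0,0,0,0,0]}}

```text
time_s: 12.23
tool_pos: [0.5227, 0.0688, 0.2606]
ee_rot: [[-0.391, -0.92, 0.01], [-0.92, 0.391, -0.001], [-0.003, -0.009, -1.0]]
ft_force: [1.7, -0.3, 0.2]
opening: 0.0
grip_force: 0.0
```

Request:
{"name": "carry_out", "arguments": {"gripper": [1,1,1,1,1,1,1,1], "dp": [[-30,0,0],[-30,0,0],[-30,0,0],[-30,0,0],[-30,0,0],[-30,0,0],[0,0,0],[0,0,0]], "yaw": [0,0,0,0,0,0,0,0]}}

```text
time_s: 12.9
tool_pos: [0.5905, 0.2358, 0.2538]
ee_rot: [[-0.389, -0.921, -0.001], [-0.921, 0.389, -0.0], [0.001, 0.001, -1.0]]
ft_force: [0.4, -0.1, -0.1]
opening: 0.0002
grip_force: 0.0
```

```bash
python3 -c "
from h import *
rep();paddle('top');paddle('side')
import cv2
p,d=r.snapshot('side');cv2.imwrite('pics/s3.png',cv2.resize(p[110:290,200:440,::-1],(800,600),interpolation=cv2.INTER_CUBIC))"
```

```text
t 12.9 T [0.5905 0.2358 0.2538] stand xy mm [ -0.7 124.9] tipz 0.2318
tool x in stand [ 0. -1.] q6 -2.537038527016978 F stand [ 0.41  0.08 -0.06] open 0.0002047776560102322
top round_paddle y,z mm [-53.  91.] angle 3.03 0.86
top round_tip y,z mm [-53.  88.] angle 3.08 0.91
side round_paddle y,z mm [-61.  89.] angle 3.08 0.55
side round_tip y,z mm [-60.  90.] angle 3.05 0.62
```

View pics/s3.png

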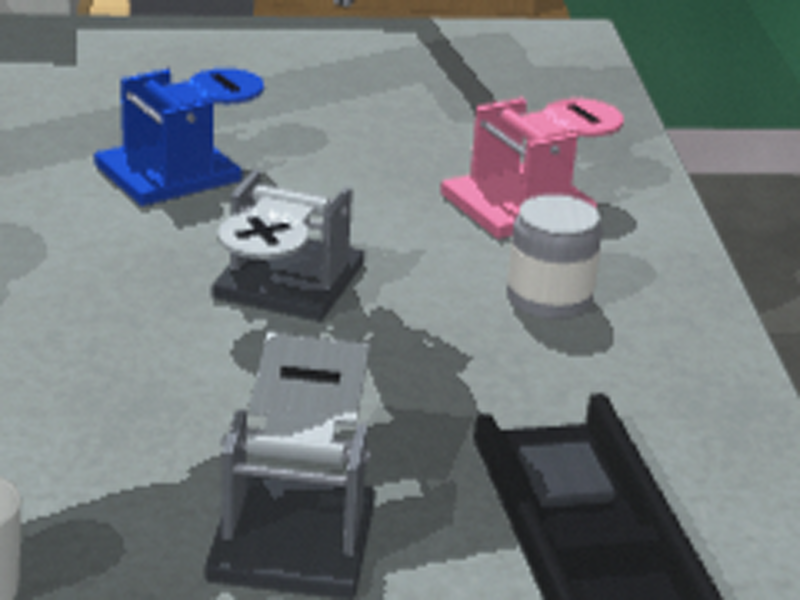

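The round paddle lies level on the other side with its cross showing at (265,232), and everything else is where it was. I'm handing the job in.

```bash
python3 -c "
from rig import r
print(r.job_done())"
```

```text
the job is handed in; nothing more can be done
None
```

I turned over the round-headed marker: its paddle now lies level on the other side with the cross showing. Its stand, the square-headed marker and the other things in view looked unmoved; the gripper is clear, and I handed the job in at about 13 s, with no verdict returned.

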